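Nest the roughed-out bowls and troughs on their drying boards

ROBOT

A 7-joint arm with a two-finger parallel gripper is mounted at the origin on the work surface. World frame = base frame: x ahead of the robot, y to its left, z up, the work surface at z = 0. Lengths are in m, angles in rad, forces in N, time in s.
With the tool pointing down it reaches from about 0.425 to 0.95 m from the base axis. Payload 4.7 kg.
Tool frame: the origin (TCP) lies on the front face of the gripper's body, between the roots of the fingers; the fingertips stand 70 mm ahead of it and the grasp point (between the pads) lies 51 mm ahead of it; z points along the fingers, y is the line along which they close (so a half turn about z gives the same grasp; the last joint's range is limited). The gripper opens to 87 mm and grips with 3 to 60 N. Pads are 19 mm wide; open, the fingers measure 117 mm over their backs; the gripper's body (75 mm by 190 mm) begins 51 mm behind the grasp point.
Start: joints at [-1.168, 0.469, -0.049, 1.532, 0.024, 1.141, -0.082], TCP at [0.282, 0.613, 0.292] pointing down, gripper open.
Joint ranges: [-2.59, 2.59], [-0.33, 1.99], [-1.39, 1.29], [0.1, 2.45], [-1.04, 4.18], [0.21, 1.99], [-2.66, 2.66]. Speed limits (rad/s): [2.57, 2.57, 3.14, 3.14, 3.14, 3.14, 3.14].

INTERFACE

Orientations are given as [roll, pitch, yaw] about the fixed x, y, z axes, in that order (R = Rz(yaw) Ry(pitch) Rx(roll)).
In Python, from workcell import r gives the robot as it stands. The module is installed in compiled form; this text tells all that it offers. Calls block until the motion is done:
- r.movep(position, orientation): joint-space move of the TCP to a pose.
- r.move_linear(position, ori=None, v=0.15): straight line of the TCP; ori=None keeps the orientation; v is the mean speed in m/s.
- r.movej(angles): joint-space move.
- r.gripper_open() and r.grasp(squeeze=None): open the fingers fully, or close them until they stop; squeeze is the grip in N (None keeps the last).
- r.pause(seconds).
- r.ik(position, orientation): joint angles nearest the present ones, or None.
- r.read_camera(name): name is "scene" or "side" or "wrist"; returns (picture, depth): 384x512x3 uint8, red, green, blue; 384x512 float32, m along the optical axis (not along the pixel's ray), 0 where there is no reading.
- r.camera_model(name): a dict with "fovy" (degrees; the focal length in pixels is half the picture's height over the tangent of half this angle, whatever the lens; pixels are square), "cx", "cy" (the principal point, pixels), "rvec" (rotation vector, rad) and "tvec" (3), from world to camera coordinates, as OpenCV has them; the wrist camera has in their place "hand_eye" (4x4, takes a point from camera to tool coordinates, whose origin is the TCP and whose axes are the flange's). Camera axes: x right, y down, z forward; pixel columns grow to the right and rows downward; lengths in m; the calibration is good to about 2 mm. A picture is of the moment at which its call begins: read the wrist's pose just before it. camera_model takes no time and is no camera call.
A pose or a line that the arm cannot do raises r.IKError and nothing moves.
- r.sign_off(): hands the job in; it is judged then, once.
Trained networks look in the newest picture that a camera, given by its name, has taken for a name from the list of things; names that differ only in an ending like _2 or _b are one class to them, and where a whole thing is asked for, a point or a joint stands for the part that bears it (a point fixed in the world has none). Each returns a list of dicts, best first, with "score" (0 to 1); they miss things now and then, are a little off and sometimes report something else, mostly with a low value. They report only what shows in the picture. A call takes as long as a camera call.
- r.find_in(camera, label): "rect" ([centre column, centre row, width, height] in pixels, round what is visible of it).
Readings, each from a call of its own:
- r.get_time(): time.
- r.get_joint_pos(): joint angles.
- r.get_qvel(): joint speeds.
- r.get_joint_efforts(): joint torques, N m.
- r.get_ee_pos(): TCP position.
- r.get_ee_rot(): TCP orientation.
- r.get_force(): force on the tool from outside, world axes, zero at the start.
- r.get_torque(): the same for the moment, N m.
- r.get_gripper_width(): finger opening in m.
- r.get_finger_force(): force on a finger pad.
Only numpy, scipy, OpenCV 4.12 (cv2) and the standard library are available. Lean on these libraries where they do the work, as an engineer would, in place of code of your own. Each camera call takes 0.05 s, during which the arm holds its last target. There are 200 camera calls.

TASK

Put the roughed-out ware away to dry, upside down as it lies now. Nest the three round bowls on the round board: the small one first, the medium one over it, and the large one over both; likewise, on the oblong board, the small trough with the large trough over it, both lengthways along the board. Every piece should be centred on its board and end with its rim flat on the wood.

Things in the scene. Friction and masses are not known exactly. Their poses are not given: they have to be found in the camera images.
- bowl_small: Small round wooden bowl, upside down: mouth down, foot up, 48 mm high in all. Outside diameter 72 mm at the mouth, 60 mm at the flat shoulder 30 mm up; on that a solid round foot to grip, 40 mm diameter, 18 mm high. Hollow below: 60 mm inside diameter at the mouth, 22 mm deep, walls 6 mm. About 100 g. Origin: centre of the mouth plane (underside); z up through the foot.
- bowl_medium: Medium round wooden bowl, upside down: mouth down, foot up, 78 mm high in all. Outside diameter 104 mm at the mouth, 90 mm at the flat shoulder 60 mm up; on that a solid round foot to grip, 42 mm diameter, 18 mm high. Hollow below: 92 mm inside diameter at the mouth, 52 mm deep, walls 6 mm. About 200 g. Origin: centre of the mouth plane (underside); z up through the foot.
- bowl_large: Large round wooden bowl, upside down: mouth down, foot up, 108 mm high in all. Outside diameter 138 mm at the mouth, 122 mm at the flat shoulder 90 mm up; on that a solid round foot to grip, 44 mm diameter, 18 mm high. Hollow below: 126 mm inside diameter at the mouth, 82 mm deep, walls 6 mm. About 380 g. Origin: centre of the mouth plane (underside); z up through the foot.
- trough_small: Small oblong wooden trough, upside down: mouth down, foot up, 48 mm high in all. 84 mm long (its x) by 52 mm (its y), upright 6 mm walls, flat shoulder 30 mm up; on that a solid foot, 52 mm (x) by 34 mm (y), 18 mm high, to grip across the 34 mm. Hollow below: 72 by 40 mm, 22 mm deep. About 100 g. Origin: centre of the mouth plane (underside); z up. A half turn makes no difference.
- trough_large: Large oblong wooden trough, upside down: mouth down, foot up, 78 mm high in all. 116 mm long (its x) by 84 mm (its y), upright 6 mm walls, flat shoulder 60 mm up; on that a solid foot, 64 mm (x) by 34 mm (y), 18 mm high, to grip across the 34 mm. Hollow below: 104 by 72 mm, 52 mm deep. About 250 g. Origin: centre of the mouth plane (underside); z up. A half turn makes no difference.
- board_round: Round dark wooden drying board, 156 mm diameter, 12 mm thick, fixed to the bench. Origin: centre of its underside, on the bench; its top face is 12 mm above the origin.
- board_oblong: Oblong dark wooden drying board, 136 mm long (its x) by 104 mm wide (its y), 12 mm thick, fixed to the bench. Origin: centre of its underside, on the bench; its top face is 12 mm above the origin.

How it is judged:
By the outcome, as a careful person would: the job done as asked, in the order asked, and still so for the second after the job is handed in, with the robot touching nothing.
It also fails if it takes over 120 s, if anything falls off the work surface, if the arm or the gripper's body presses on something with over 40 N, if the wrist force passes 120 N, or if a joint passes its speed limit or range.

## Working session

There is one attempt and no reset: what is moved stays moved. The work goes in short steps, each a Python script; the robot and the scene stay as the last script left them, time stands still between calls to the robot, and variables do not carry over. Pictures are saved under pics/ and viewed, at most 14 in all, crops included, and the job is handed in when it is done.

```bash
mkdir -p pics; cat > h.py <<'E'
import numpy as np, cv2
from workcell import r
from scipy.spatial.transform import Rotation as R
def cam(n):
    m=r.camera_model(n); f=192/np.tan(np.radians(m['fovy'])/2)
    if n=='wrist':
        T=np.eye(4);T[:3,:3]=R.from_euler('xyz',r.get_ee_rot()).as_matrix();T[:3,3]=r.get_ee_pos()
        T=T@np.array(m['hand_eye'])
    else:
        A=np.eye(4);A[:3,:3]=cv2.Rodrigues(np.array(m['rvec'],float))[0];A[:3,3]=np.ravel(m['tvec']);T=np.linalg.inv(A)
    return f,m['cx'],m['cy'],T
def cloud(n):
    f,cx,cy,T=cam(n); p,d=r.read_camera(n)
    v,u=np.mgrid[:384,:512]
    P=np.stack([(u-cx)/f*d,(v-cy)/f*d,d],-1)@T[:3,:3].T+T[:3,3]
    P[d==0]=np.nan
    return p,P
def save(n,p): cv2.imwrite('pics/'+n+'.png',cv2.cvtColor(p,cv2.COLOR_RGB2BGR))
E
python3 - <<'E'
from h import *
print(r.get_ee_rot(),r.get_time())
ps=[]
for n in('scene','side'):
    p,P=cloud(n);ps.append(p);np.save(n,P)
    print(n,cam(n)[3][:3].round(3).tolist())
    for l in 'bowl_small bowl_medium bowl_large trough_small trough_large board_round board_oblong'.split():
        for o in r.find_in(n,l)[:2]:
            c=o['rect'];i,j=int(min(383,c[1])),int(min(511,c[0]))
            print(l,round(o['score'],2),np.round(c),P[i,j].round(3))
save('scene',ps[0]);save('side',ps[1]);
E
```

```text
[-3.13959040e+00  9.55104033e-05  2.70985161e+00] 0.0
scene [[-0.332, 0.736, -0.59, 1.29], [0.943, 0.267, -0.198, 0.25], [0.012, -0.622, -0.783, 1.025]]
bowl_small 0.62 [195. 188.  24.  24.] [ 0.623 -0.205  0.042]
bowl_medium 0.59 [395. 221.  31.  30.] [0.544 0.428 0.059]
bowl_large 0.83 [329. 225.  42.  48.] [0.646 0.239 0.091]
trough_small 0.65 [219. 150.  24.  23.] [ 0.434 -0.198  0.043]
trough_large 0.85 [150. 153.  37.  31.] [ 0.55  -0.408  0.061]
board_round 0.59 [329. 183.  45.  29.] [0.421 0.202 0.011]
board_round 0.59 [151. 153.  36.  29.] [ 0.547 -0.407  0.059]
board_oblong 0.59 [272. 174.  40.  37.] [0.454 0.004 0.009]
side [[0.904, -0.298, 0.306, 0.168], [-0.427, -0.607, 0.67, -0.846], [-0.014, -0.736, -0.676, 0.877]]
bowl_small 0.81 [304. 238.  27.  26.] [ 0.597 -0.241  0.037]
bowl_medium 0.89 [197. 129.  25.  27.] [0.506 0.392 0.054]
bowl_large 0.58 [239. 147.  36.  41.] [0.587 0.178 0.079]
trough_small 0.67 [239. 257.  37.  26.] [ 0.405 -0.225  0.036]
trough_large 0.7 [313. 303.  54.  59.] [ 0.501 -0.442  0.058]
board_round 0.62 [195. 175.  45.  36.] [0.423 0.191 0.008]
board_oblong 0.66 [223. 211.  40.  34.] [ 0.442 -0.022  0.011]
```

View scene.

View pics/scene.png

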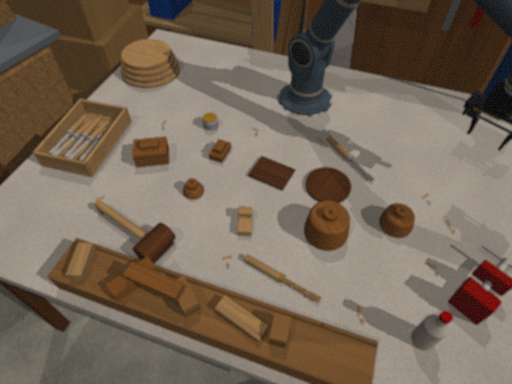

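View pics/side.png

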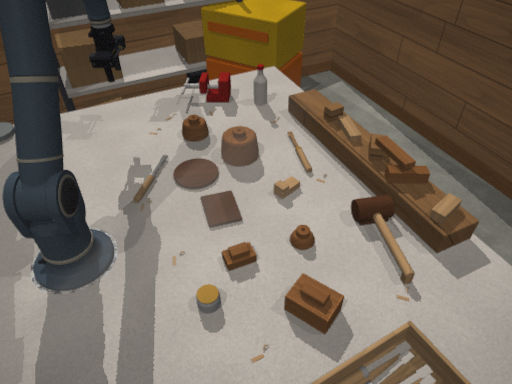

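The scene and side views show all five pieces and both boards where the networks report them. In the scene view the large bowl is at (328,225), the medium at (397,220) and the small at (193,189). The troughs are at (150,152) and (219,150), and the boards at (329,184) and (272,173). A chisel lies close to the round board. Next I take closer wrist views.

```bash
python3 - <<'E'
from h import *
m=r.camera_model('wrist');print(m['fovy'],np.round(m['hand_eye'],3).tolist())
ims=[]
for k,(x,y) in enumerate([(.48,.28),(.48,-.12),(.5,-.33)]):
    r.movep([x,y,.42],[np.pi,0,np.pi/2 if 0 else 0]); r.pause(.2)
    p,P=cloud('wrist');np.save(f'w{k}',P);ims.append(p)
    print(k,r.get_time(),np.round(r.get_joint_pos(),2),P[192,256].round(3),P[20,20].round(3),P[360,490].round(3),P[20,490].round(3))
    for l in 'bowl_small bowl_medium bowl_large trough_small trough_large board_round board_oblong'.split():
        for o in r.find_in('wrist',l)[:1]:
            c=o['rect'];i,j=int(min(383,c[1])),int(min(511,c[0]))
            print(l,round(o['score'],2),np.round(c),P[i,j].round(3))
    cv2.imwrite
np.save('ims',ims)
save('w',cv2.resize(np.vstack([np.hstack(ims[:2]),np.hstack([ims[2],ims[2]*0])]),(800,600)))
E
```

```text
59.03536349357132 [[0.0, -0.963, -0.27, 0.072], [1.0, 0.001, -0.001, -0.001], [0.001, -0.27, 0.963, -0.093], [0.0, 0.0, 0.0, 1.0]]
0 2.775 [-1.08  0.19  0.57  1.66 -0.11  1.32 -2.06] [0.406 0.27  0.013] [0.649 0.596 0.   ] [0.506 0.235 0.46 ] [ 0.642 -0.024  0.044]
bowl_small 0.56 [286.  49. 110.  98.] [0.6   0.241 0.109]
bowl_medium 0.86 [137. 122.  82.  74.] [0.519 0.421 0.079]
board_round 0.93 [304. 174. 104. 100.] [0.435 0.197 0.012]
board_oblong 0.82 [436. 167. 109.  80.] [ 0.446 -0.002  0.012]
1 4.8583 [-0.76  0.08  1.    1.8  -0.07  1.3  -1.31] [ 0.404 -0.13   0.002] [0.643 0.175 0.036] [ 0.506 -0.165  0.46 ] [ 0.651 -0.451  0.001]
bowl_small 0.97 [324.  51.  50.  54.] [ 0.605 -0.213  0.05 ]
bowl_large 0.97 [24. 50. 47. 97.] [0.607 0.169 0.049]
trough_small 0.73 [309. 187.  42.  59.] [ 0.427 -0.203  0.049]
trough_large 0.95 [463. 121.  96.  99.] [ 0.52  -0.399  0.06 ]
board_round 0.7 [ 48. 173.  96. 101.] [0.436 0.185 0.012]
board_oblong 0.7 [172. 167.  95.  82.] [ 0.447 -0.001  0.012]
2 6.3083 [-0.29  0.42  1.14  1.58 -0.39  1.39 -0.68] [ 0.424 -0.339 -0.   ] [ 0.663 -0.036  0.041] [ 0.527 -0.374  0.461] [ 0.668 -0.644  0.025]
bowl_small 0.56 [177.  68.  52.  54.] [ 0.607 -0.233  0.047]
trough_small 0.97 [170. 199.  38.  60.] [ 0.429 -0.215  0.049]
trough_large 0.7 [324. 136. 102.  97.] [ 0.523 -0.422  0.078]
board_oblong 0.94 [ 42. 180.  85.  74.] [ 0.447 -0.013  0.014]
```

View pics/w.png

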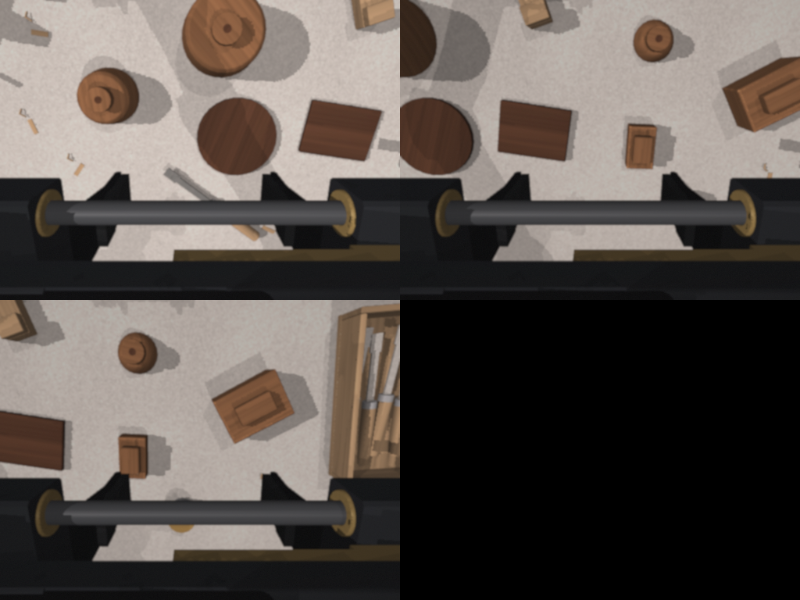

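The composite shows every piece upside down with clear feet. The round board is at (236,136) and the oblong board at (340,130) in the first tile. The small trough is square to the view and the large one is turned about 25°. I'll fit the poses from the depth bands.

```bash
cat > fit.py <<'E'
from h import *
def fit(P,x,y,zlo,zhi,rad):
    m=(np.hypot(P[...,0]-x,P[...,1]-y)<rad)&(P[...,2]>zlo)&(P[...,2]<zhi)
    m=cv2.morphologyEx(m.astype(np.uint8),cv2.MORPH_OPEN,np.ones((3,3)))
    n,l,s,_=cv2.connectedComponentsWithStats(m)
    if n<2: return None
    k=1+s[1:,4].argmax(); Q=P[l==k]
    q=(Q[:,:2]*1000).astype(np.float32)
    (rx,ry),(a,b),t=cv2.minAreaRect(q)
    if a<b:a,b,t=b,a,t+90
    (cx,cy),rr=cv2.minEnclosingCircle(q)
    print(len(q),'med z %.3f'%np.median(Q[:,2]),'centroid',q.mean(0).round(1),'rect',np.round([rx,ry,a,b,(t+90)%180-90],1),'circ',np.round([cx,cy,rr],1),flush=True)
E
python3 - <<'E'
from fit import *
W=[np.load(f'w{k}.npy') for k in range(3)]
for nm,ks,x,y,h,rad in [('large',[0],.6,.22,.108,.1),('med',[0],.51,.41,.078,.06),('small',[1,2],.605,-.22,.048,.05),('ts',[1,2],.43,-.205,.048,.06),('tl',[2],.52,-.41,.078,.09)]:
    for k in ks:
        print(nm,k,'foot',end=' ');fit(W[k],x,y,h-.008,h+.01,rad)
        print(nm,k,'shoulder',end=' ');fit(W[k],x,y,h-.026,h+.01,rad)
for nm,ks,x,y,rad in [('br',[0],.435,.195,.1),('bo',[0,1],.447,-.004,.1)]:
    for k in ks: print(nm,k,end=' ');fit(W[k],x,y,.007,.02,rad)
E
```

```text
large 0 foot 1329 med z 0.108 centroid [613.7 234.6] rect [613.6 234.4  42.8  42.6  54.2] circ [613.9 234.4  21.9]
large 0 shoulder 8125 med z 0.090 centroid [608.5 235.3] rect [604.  234.2 121.  101.7 -89.7] circ [613.5 234.4  61. ]
med 0 foot 884 med z 0.078 centroid [511.6 435.7] rect [511.5 436.7  41.   40.3  60.7] circ [511.2 436.8  20.9]
med 0 shoulder 3282 med z 0.060 centroid [512.9 429.3] rect [5.109e+02 4.308e+02 8.860e+01 7.780e+01 1.000e-01] circ [511.1 436.4  45.1]
small 1 foot 825 med z 0.048 centroid [ 608.2 -223.2] rect [ 608.  -223.8   39.1   38.1  -89.9] circ [ 608.5 -223.8   19.8]
small 1 shoulder 1709 med z 0.033 centroid [ 607.2 -220.9] rect [ 608.5 -224.    59.9   59.5  -88.9] circ [ 608.3 -224.1   30.9]
small 2 foot 785 med z 0.048 centroid [ 608.3 -225. ] rect [ 608.3 -224.6   38.8   38.   -90. ] circ [ 608.4 -224.5   19.8]
small 2 shoulder 1649 med z 0.032 centroid [ 608.  -227.6] rect [ 609.  -224.6   60.6   59.5   88.9] circ [ 608.6 -224.5   30.9]
ts 1 foot 850 med z 0.048 centroid [ 418.4 -207.3] rect [ 416.7 -208.    52.3   34.3   -2.2] circ [ 417.4 -207.
[... 286 characters left out ...]
2 centroid [ 423.1 -212.3] rect [ 416.7 -208.3   84.4   52.4   -2. ] circ [ 418.2 -208.9   47.4]
tl 2 foot 1340 med z 0.078 centroid [ 518.7 -428.6] rect [ 517.8 -429.3   63.9   34.3  -61.3] circ [ 518.6 -428.9   34.5]
tl 2 shoulder 5505 med z 0.061 centroid [ 520.2 -428.2] rect [ 517.9 -429.4  116.3   84.5  -61.5] circ [ 517.6 -429.4   70.4]
br 0 7931 med z 0.012 centroid [433.9 198.5] rect [4.314e+02 1.978e+02 1.534e+02 1.534e+02 3.000e-01] circ [431.4 198.2  77.9]
bo 0 6051 med z 0.012 centroid [446.2   0.8] rect [444.   -0.8 137.1 104.2  81.3] circ [ 4.445e+02 -4.000e-01  8.400e+01]
bo 1 6003 med z 0.012 centroid [446.   -1.9] rect [443.9  -1.3 136.  104.3  81.4] circ [443.7  -1.2  83.4]
```

```bash
cat > pp.py <<'E'
from fit import *
BR=(.4314,.1981);BO=(.444,-.001);BT=np.radians(81.35)
def down(y): return [np.pi,0,y]
def pick(x,y,yaw,h,squeeze=40):
    z=h-.018+.0715
    r.gripper_open()
    r.movep([x,y,z+.10],down(yaw)); r.move_linear([x,y,z+.03],v=.2); r.move_linear([x,y,z],v=.05)
    r.grasp(squeeze); print('width',r.get_gripper_width(),'ff',r.get_finger_force(),flush=True)
    r.move_linear([x,y,z+.135],v=.15)
    print('lifted width',r.get_gripper_width(),'F',np.round(r.get_force(),1),'t',r.get_time(),flush=True)
def place(x,y,yaw,h):
    z=h-.018+.0715+.012
    r.movep([x,y,z+.125],down(yaw)); r.move_linear([x,y,z+.02],v=.12); r.move_linear([x,y,z+.003],v=.04); r.pause(.15)
    f0=r.get_force()[2]
    for k in range(1,11):
        r.move_linear([x,y,z+.003-.0005*k],v=.03); r.pause(.03)
        df=r.get_force()[2]-f0
        if df>3: break
    print('touch',z+.003-.0005*k-z,'df',round(df,1),'ee',np.round(r.get_ee_pos(),4),flush=True)
    r.gripper_open(); r.move_linear([x,y,z+.12],v=.15); print('t',r.get_time(),flush=True)
E
python3 - <<'E'
from pp import *
def chk(n,x,y,z):
    out=[]
    for d in range(-180,180,30):
        q=r.ik([x,y,z],down(np.radians(d)));q2=r.ik([x,y,z+.125],down(np.radians(d)))
        out.append(d if q is not None and q2 is not None else None)
    print(n,out)
chk('s',.6084,-.2242,.1015);chk('br',*BR,.114);chk('m',.511,.4366,.13);chk('l',.6136,.2344,.16);chk('brl',*BR,.174)
for n,x,y,z,ds in [('ts',.4167,-.2082,.1015,(-2,178)),('bo',*BO,.114,(81.35,-98.65)),('tl',.5179,-.4294,.1315,(-61.4,118.6)),('bo2',*BO,.144,(81.35,-98.65))]:
    for d in ds:
        q=r.ik([x,y,z],down(np.radians(d)));q2=r.ik([x,y,z+.135],down(np.radians(d)));print(n,d,None if q is None else np.round(q,2),q2 is not None)
E
```

```text
s [-180, -150, -120, -90, -60, -30, 0, 30, 60, 90, 120, 150]
br [-180, -150, -120, -90, -60, -30, 0, 30, 60, 90, 120, 150]
m [-180, -150, -120, -90, -60, -30, 0, 30, 60, 90, 120, 150]
l [-180, -150, -120, -90, -60, -30, 0, 30, 60, 90, 120, 150]
brl [-180, -150, -120, -90, None, -30, 0, 30, 60, 90, 120, 150]
ts -2 [-0.25  0.53  0.8   2.22 -0.65  0.64 -0.58] True
ts 178 [ 0.12  0.42  0.31  2.2  -0.24  0.55  2.15] True
bo 81.35 [-0.83  0.53  0.94  2.26 -0.71  0.68  0.49] True
bo -98.65 [-0.96  0.68  1.18  2.27 -0.92  0.82 -2.43] True
tl -61.4 [-0.02  0.9   1.07  1.72 -0.89  1.09 -1.3 ] True
tl 118.6 [ 0.34  0.66  0.42  1.7  -0.34  0.86  1.41] True
bo2 81.35 [-0.89  0.48  1.02  2.24 -0.63  0.73  0.42] True
bo2 -98.65 [-1.    0.62  1.23  2.25 -0.82  0.85 -2.52] True
```

```bash
python3 - <<'E'
from pp import *
pick(.6084,-.2242,0,.048); place(*BR,0,.048)
r.movep([BR[0]-.0,BR[1],.40],down(0)); r.pause(.2)
p,P=cloud('wrist');save('a1',p)
print('foot',end=' ');fit(P,*BR,.052,.07,.09);print('sh',end=' ');fit(P,*BR,.035,.07,.09);print('bd',end=' ');fit(P,*BR,.007,.02,.1)
E
```

```text
width 0.038759720749134176 ff 40.000104904174805
lifted width 0.038988288533203776 F [-0.1  1.  -1.2] t 11.0667
touch -0.0005000000000000004 df 6.3 ee [0.4314 0.198  0.1134]
t 18.4583
foot 741 med z 0.060 centroid [432.6 196.2] rect [432.3 196.4  38.4  37.3   0.7] circ [431.7 196.2  19.8]
sh 1552 med z 0.043 centroid [434.5 196.2] rect [431.8 195.7  59.5  58.7  89.5] circ [431.9 196.1  30.4]
bd 7261 med z 0.012 centroid [434.6 199. ] rect [431.4 198.7 154.3 154.1   1.2] circ [431.2 198.3  77.8]
```

The small bowl sits about 2 mm short in y. The grip centred it in y, so this is camera bias. I'll reseat it with the fingers closing along x, which also shows the x bias.

```bash
python3 - <<'E'
from pp import *
x,y,z=.4316,.198,.1135
Y=np.pi/2
r.movep([x,y,z+.1],down(Y)); r.move_linear([x,y,z+.0005],v=.1)
r.grasp(30); r.move_linear([x,y,z+.006],v=.05)
r.move_linear([x,y+.0022,z+.006],v=.05)
r.move_linear([x,y+.0022,z],v=.03); print(r.get_force().round(1) if hasattr(r.get_force(),'round') else r.get_force())
r.gripper_open(); r.move_linear([x,y,z+.12],v=.2)
r.movep([BR[0],BR[1],.40],down(0)); r.pause(.2)
p,P=cloud('wrist');save('a2',p)
print('foot',end=' ');fit(P,*BR,.052,.07,.09);print('sh',end=' ');fit(P,*BR,.035,.07,.09);print('bd',end=' ');fit(P,*BR,.007,.02,.1);print(r.get_time())
E
```

```text
[-1.1  0.4  5.4]
foot 747 med z 0.060 centroid [434.1 198.5] rect [433.4 198.4  39.   37.5  -0.5] circ [433.3 198.5  20. ]
sh 1527 med z 0.044 centroid [435.9 198.4] rect [433.1 198.6  58.9  58.2  -1. ] circ [433.3 198.5  30.5]
bd 7213 med z 0.012 centroid [434.1 198.4] rect [431.3 198.6 154.5 154.2 -39.7] circ [431.  198.3  77.9]
27.5
```

View pics/a2.png

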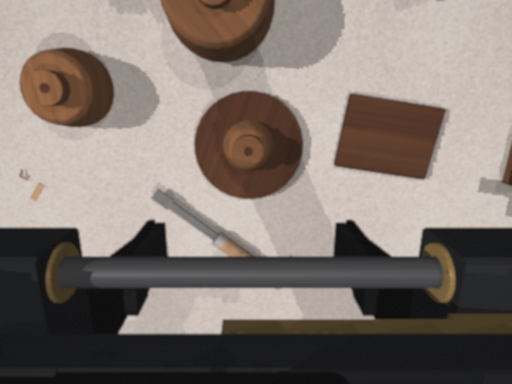

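Camera bias is about (+1.7, −2.0) mm, and the view shows the small bowl nearly centred on the board at (248,146). I'll shift it 2 mm, then place the medium and large bowls with the corrected poses.

```bash
sed -i 's/^BR=.*/BR=(.4296,.2003);BO=(.4423,.001);BT=np.radians(81.35)/' pp.py; python3 - <<'E'
from pp import *
x,y,z=.4316,.2002,.1135
Y=np.pi/2
r.movep([x,y,z+.06],down(Y)); r.move_linear([x,y,z+.0005],v=.1)
r.grasp(30); r.move_linear([x,y,z+.005],v=.05)
r.move_linear([*BR,z+.005],v=.05); r.move_linear([*BR,z],v=.03)
r.gripper_open(); r.move_linear([*BR,z+.12],v=.2)
pick(.5095,.4386,0,.078); place(*BR,0,.078)
r.movep([.43,.2,.42],down(0)); r.pause(.2)
p,P=cloud('wrist');save('a3',p)
print('foot',end=' ');fit(P,.431,.198,.082,.1,.09);print('bd',end=' ');fit(P,.431,.198,.007,.02,.1);print(r.get_time())
print('large',end=' ');fit(P,.613,.234,.1,.12,.09)
E
```

```text
width 0.04129343068936155 ff 40.000044107437134
lifted width 0.04124318343365711 F [-0.8 -0.4 -2.7] t 38.05
touch -0.0005000000000000004 df 8.6 ee [0.4297 0.2003 0.1434]
t 44.7333
foot 841 med z 0.090 centroid [432.  198.3] rect [ 4.316e+02  1.983e+02  4.070e+01  3.910e+01 -4.000e-01] circ [431.1 198.2  21.1]
bd 4394 med z 0.012 centroid [438.1 198.4] rect [431.1 198.6 154.1 152.3 -90. ] circ [431.1 198.4  77.8]
45.6583
large 176 med z 0.108 centroid [595.5 233.4] rect [595.2 233.3  30.2   7.  -87.2] circ [598.6 233.5  15.1]
```

View pics/a3.png

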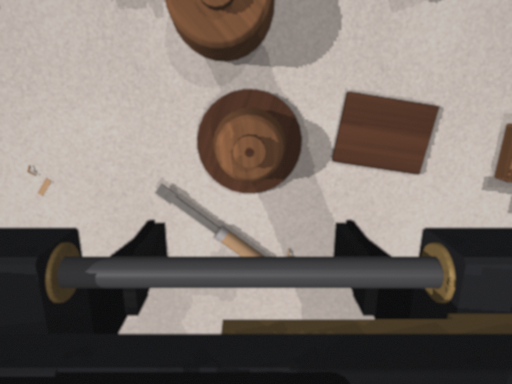

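The medium bowl is flat and centred at (249,147). Next come the large bowl and the small trough.

```bash
python3 - <<'E'
from pp import *
pick(.6119,.2364,0,.108,50); place(*BR,0,.108)
pick(.415,-.2062,np.radians(-2),.048); place(*BO,BT,.048)
r.movep([.44,.08,.42],down(0)); r.pause(.2)
p,P=cloud('wrist');save('a4',p)
print('lfoot',end=' ');fit(P,.431,.198,.112,.13,.09);print('bd',end=' ');fit(P,.431,.198,.007,.02,.1)
print('tsfoot',end=' ');fit(P,.444,-.001,.052,.07,.09);print('ts',end=' ');fit(P,.444,-.001,.035,.07,.09);print('bo',end=' ');fit(P,.444,-.001,.007,.07,.1);print(r.get_time())
E
```

```text
width 0.043153314604995274 ff 49.99999165534973
lifted width 0.04283149330141791 F [-0.  -0.1 -2.8] t 49.95
touch -0.0005000000000000004 df 8.1 ee [0.4296 0.2003 0.1734]
t 56.3917
width 0.033593549372015315 ff 39.99816119670868
lifted width 0.03358091679219048 F [-0.8  1.  -0.8] t 61.375
touch -0.0005000000000000004 df 7.5 ee [0.4423 0.0009 0.1135]
t 68.0167
lfoot 1072 med z 0.120 centroid [432.6 197. ] rect [432.  197.5  42.9  42.4   3.4] circ [431.7 198.   21.9]
bd 993 med z 0.012 centroid [458.6 159.3] rect [449.7 169.7 155.   87.4  33.4] circ [431.1 197.9  77.6]
tsfoot 971 med z 0.060 centroid [ 4.446e+02 -2.000e-01] rect [443.8  -0.8  52.5  34.1  81.3] circ [ 4.442e+02 -2.000e-01  2.900e+01]
ts 2241 med z 0.043 centroid [445.8   1.2] rect [443.7  -1.1  84.7  52.1  81.2] circ [444.1  -1.   48.1]
bo 6365 med z 0.013 centroid [447.9   1.8] rect [443.9  -1.3 136.3 104.   81.3] circ [445.5  -2.1  83.5]
70.0167
```

View pics/a4.png

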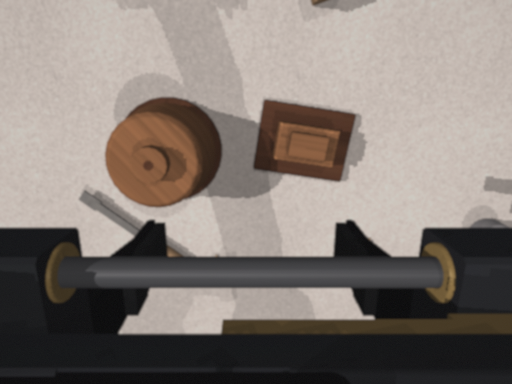

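The large bowl is seated and centred at (150,160), and the small trough is square on its board at (308,146). The large trough goes last.

```bash
python3 - <<'E'
from pp import *
pick(.5162,-.4274,np.radians(118.6),.078,50); place(*BO,BT,.078)
r.movep([.44,.08,.42],down(0)); r.pause(.2)
p,P=cloud('wrist');save('a5',p)
print('lfoot',end=' ');fit(P,.431,.198,.112,.13,.09)
print('tlfoot',end=' ');fit(P,.444,-.001,.082,.1,.09);print('tl',end=' ');fit(P,.444,-.001,.065,.1,.09);print('bo',end=' ');fit(P,.444,-.001,.007,.1,.1);print(r.get_time())
E
```

```text
width 0.03338069473828237 ff 49.99968767166138
lifted width 0.034136623324148956 F [ 0.8  0.5 -4. ] t 76.2917
touch -0.0005000000000000004 df 8.9 ee [0.4423 0.001  0.1434]
t 83.6833
lfoot 1084 med z 0.120 centroid [432.6 197.2] rect [431.9 197.8  42.8  42.5 -12.9] circ [431.9 198.1  22. ]
tlfoot 1376 med z 0.090 centroid [ 4.445e+02 -2.000e-01] rect [443.5  -1.1  64.3  34.4  81.2] circ [443.6  -1.   34.9]
tl 5641 med z 0.073 centroid [4.458e+02 2.000e-01] rect [443.5  -1.3 116.5  84.2  81.3] circ [443.7  -1.   69.9]
bo 7043 med z 0.072 centroid [451.2   4.5] rect [443.9  -0.7 135.2 104.   81.3] circ [ 4.441e+02 -2.000e-01  8.320e+01]
85.525
```

View pics/a5.png

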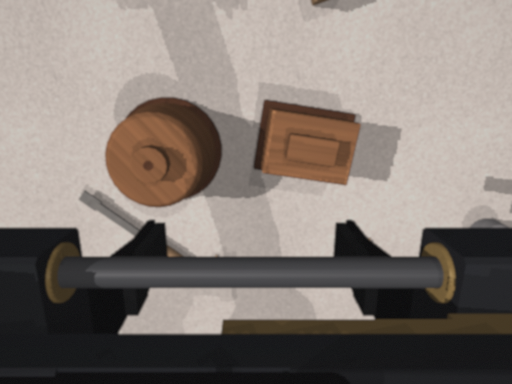

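The large trough at (310,145) is level, centred and aligned with its board, and the bowl stack is undisturbed.

```bash
python3 -c "
from workcell import r
print(r.sign_off())"
```

```text
the job is handed in; nothing more can be done
None
```

The job is handed in: the three bowls and the two troughs are nested in the order asked, centred to within about 1 mm on their boards with rims flat, by the last wrist-camera measurements (about 86 s used).

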